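# Gauge the depth of the furnace electrode bore

## Robot

A 6-joint arm with a two-finger parallel gripper is mounted at the origin on the work surface. World frame = base frame: x ahead of the robot, y to its left, z up, the work surface at z = 0. Lengths are in m, angles in rad, forces in N, time in s.
With the tool pointing down it reaches from about 0.3 to 0.775 m from the base axis. Payload 14.6 kg.
Tool frame: the origin (TCP) lies midway between the tips of the shut fingers; the grasp point (between the pads) lies 19 mm behind it (manip.hold_point_z is the distance from the TCP to the grasp point, in m); z points along the fingers, x is the direction in which the jaws open and shut, and the axes are right-handed (so a half turn about z gives the same grasp; the last joint's range is limited). The gripper opens to 85 mm and grips with 20 to 120 N. Pads are 22 mm wide; open, the fingers measure 114 mm over their backs; the gripper's body (76 mm by 85 mm) begins 54 mm behind the grasp point. The pads swing forward as they close: fully open they stand 13 mm farther back than shut.
Start: joints at [-0.067, 0.3, 1.521, -0, 1.321, -0.067], TCP at [0.55, -0, 0.206] pointing down, gripper open.
Joint ranges: [-3.03, 3.03], [-0.79, 2.21], [0.23, 2.52], [-1.04, 4.18], [0, 3.07], [-2.55, 2.55]. Speed limits (rad/s): [2.22, 2.22, 2.57, 3.14, 3.14, 3.14].

## Interface

Orientations are given as a unit quaternion [x, y, z, w].
In Python, from workcell import get_state, get_image, camera_params, job_done, manip gives the robot as it stands.
- The arm moves only by the tool play_rows, never from a script. Its argument "plan" is a list of rows, each a list of 2 entries, a list of its own where there are three numbers: the shift along the tool's x, y, z in m, then the turn about the tool's z in rad. A call has 1 to 8 rows; each row shifts and turns the commanded pose from where the row before left it, along the tool's axes as they then stand; what a row does not reach is not made up. A row lasts 1/12 s, in which the tool goes at most 41.7 mm and 7.16 degrees, less where a joint would pass 70% of its speed; a pose out of reach is approached as far as the arm can. A call is refused whole if a number of a shift passes 0.0417 or a number of a turn 0.125, either way. A call with a gripper value outside its range is refused whole. "gripper" is the closure, from 0 (fully open) to 1 (shut), set as the call begins (left out, the last holds). The fingers move at their own pace and stop on an object; the grip force is fixed at half the most. Time passes only in rows, so rows that do not move let the fingers close. It gives the time, the measured TCP pose, the force and the opening at its end, in the units of the state.
- get_state(): the state, without advancing time (a new reading comes with each control period).
- get_image(name): name is "scene" or "side" or "wrist"; returns the picture (480x640x3 uint8, blue, green, red); there is no depth.
- camera_params(name): a dict with "vfov" (degrees; the focal length in pixels is half the picture's height over the tangent of half this angle, whatever the lens; pixels are square), "cx", "cy" (the principal point, pixels), "D" ([k1, k2, p1, p2, k3] as OpenCV has them; the pictures are not rectified), "world_from_camera" (4x4, takes a point from camera to world coordinates). Camera axes: x right, y down, z forward; pixel columns grow to the right and rows downward; lengths in m; the calibration is good to about 2 mm. A picture is of the moment at which its call begins: read the wrist's pose just before it. camera_params takes no time and is no camera call; for the wrist camera it gives the pose at the moment of the call.
- job_done(): hands the job in, once; it reports no verdict.
The state is a dict: "t": time; "joint_pos": joint angles; "qd": joint speeds; "joint_torque": joint torques, N m; "position": TCP position; "eef_rot": TCP orientation; "wrist_force": force on the tool from outside, world axes, zero at the start; "ft_torque": the same for the moment, N m; "finger_gap": finger opening in m.
Only numpy, scipy, OpenCV 4.12 (cv2) and the standard library are available. Lean on these libraries where they do the work, as an engineer would, in place of code of your own. Each camera call takes 0.05 s, during which the arm holds its last target. There are 200 camera calls.

## Task

Take the steel depth gauge out of its wooden rest and put it tip down into the narrow bore of the steel electrode holder, pressing it firmly but without ramming it until the plug inside is fully home and the rod has truly bottomed out. Then slide the gauge's collar down until it sits flat on the holder's top face to mark the depth, and leave the gauge standing in the bore by itself. Leave the other things on the bench alone.

Things in the scene. Friction and masses are not known exactly. Their poses are not given: they have to be found in the camera images.
- gauge: (Lengths in mm, here and below.) Loose depth gauge, about 0.27 kg with its collar: upright steel rod 114 long in all, origin at the centre of its tip, z along the rod up to the head. The rod is 14 in diameter, its last 6 tapers to 8 at the tip; the plain round head, 20 in diameter, is from 94 to 114 above the tip and is the place to grip. At the start it stands upright, tip down, in the stand.
- collar (a joint): Slide of the aluminium collar (disc 46 in diameter, 8 thick) that is held on the gauge rod by friction, about 1.2 N. 0: its underside is 80 above the tip; grows (m) as it slides down towards the tip, at most 0.060. It starts between 0 and 0.006, so the collar's top is 82 to 88 above the tip.
- collar_foot (a point): Centre of the collar's underside, on the rod's axis.
- holder: Fixed steel electrode holder (mm), block 64 (x) by 100 (y) by 85 high, origin at the centre of its underside. In its flat top are two round openings: the narrow bore, 15.5 in diameter, 22 from the centre towards the block's -y, and a wide shallow crucible seat, 31.5 in diameter and 12 deep, 25 towards +y (not used).
- bore_mouth (a point): Centre of the narrow bore's mouth, in the plane of the holder's top face; axes as the holder's. The bore is blind and vertical; its solid floor is somewhere from 50 to 66 below the mouth, different each time and not measured: it must be felt. Gauge and holder are precise: never let them press on each other with more than 60 N, brief knocks included (meet each stop at 15 mm/s or slower).
- plug (a joint): Downward slide (m) of the brass contact plug inside the bore, on which the gauge's tip comes to rest first. It drags with about 5 N, more than the gauge's weight, and stays where it is pushed. 0: top of its travel; 0.012: fully home, its top level with the solid floor. It starts between 0 and 0.006.
- well: The inside of the bore below its walls (it carries the plug and the floor, whose height is not told): origin at the level of the holder's underside, below the bore's mouth. While the plug slides the push is about 5 N; once home the push rises steeply (a steady 12 to 20 N is surely home; landing on the plug can give a short knock of as much, so press again to be sure).
- stand: Fixed wooden rest, 60 by 60 by 42 high, origin at the centre of its underside, with a blind hole 17 in diameter and 30 deep in the middle of its top, where the gauge stands at the start.
- crucible: Loose bystander, to be left alone: small white ceramic crucible, 38 wide, 32 high. Sizes in mm, origin at its underside.
- spacer: Loose bystander, to be left alone: brass spacer ring, 40 wide, 16 high. Sizes in mm, origin at its underside.
- screwdriver: Loose bystander, to be left alone: screwdriver lying down.
- spanner: Loose bystander, to be left alone: steel spanner lying down.
- reagent: Loose bystander, to be left alone: amber bottle, 64 wide, 140 high. Sizes in mm, origin at its underside.
- sample_jar: Loose bystander, to be left alone: clear jar, 60 wide, 75 high. Sizes in mm, origin at its underside.
- dish: Loose bystander, to be left alone: shallow white dish, 90 wide, 16 high. Sizes in mm, origin at its underside.
Not all that is in view belongs to the job. What is shaped like the gauge but purple or yellow is not meant.

How it is judged:
By the outcome, as a careful person would: the job done as asked, in the order asked, and still so for the second after the job is handed in, with the robot touching nothing.
It also fails if it takes over 54 s, if anything falls off the work surface, if the arm or the gripper's body presses on something with over 40 N, if the wrist force passes 120 N, or if a joint passes its speed limit or range.

## Working session

There is one attempt and no reset: what is moved stays moved. The work goes in short steps, Python scripts to look and compute and a tool call to move; the robot and the scene stay as the last step left them, time stands still between calls to the robot, and variables do not carry over. Pictures are saved under pics/ and viewed, about 8 in all and at most 12, crops included, and the job is handed in when it is done.

Besides the shell and the picture viewer there is one more tool, called as a command line: name --argument value ..., lists and objects as JSON in quotes. play_rows: Moves the arm, as the interface text tells. Its arguments: {"type":"object","properties":{"plan":{"type":"array"},"gripper":{"type":"number"}},"required":["plan"]}

```bash
mkdir -p pics
python3 - <<'E'
from workcell import *
import cv2,numpy as np
s=get_state();print(s)
for n in ("scene","side","wrist"):
    p=camera_params(n);print(n,p)
    cv2.imwrite(f"pics/{n}0.png",get_image(n))
E
ls
```

```text
{'t': 0.0, 'joint_pos': array([-6.66090316e-02,  3.00536434e-01,  1.52163367e+00, -1.17210480e-05,
        1.32066270e+00, -6.65638710e-02]), 'qd': array([ 0.0017293 , -0.00055373, -0.00050135, -0.00035209, -0.00070236,
        0.00157407]), 'joint_torque': array([ 2.33377898e-03, -5.43485534e+01, -3.61782753e+01,  2.82532977e-05,
        4.14875918e-03, -3.55991256e-05]), 'position': array([5.49724050e-01, 7.43194785e-06, 2.05263241e-01]), 'eef_rot': array([ 9.99999808e-01, -2.11261019e-05, -6.19079060e-04, -3.55934600e-05]), 'wrist_force': array([ 0.65772816,  0.56110275, -0.05591592]), 'ft_torque': array([ 0.00879953, -0.08968902,  0.03464322]), 'finger_gap': 0.08517887858141708}
scene {'vfov': 55.09650627537357, 'cx': 323.66146822808497, 'cy': 243.3204531698102, 'D': array([-0.12136472,  0.        ,  0.        ,  0.        ,  0.        ]), 'world_from_camera': array([[-0.85840226,  0.29165379, -0.42199956,  0.98468496],
       [ 0.51250538,  0.52287041, -0.68113491,  0.69915411],
       [ 0.02199551, -0.80096479, -0.59830728,  0.69424265],
       [ 0.        ,  0.        ,  0.   
[... 286 characters left out ...]
74, -0.45804805,  0.62036894, -0.77374054],
       [-0.00773651, -0.80064256, -0.59909234,  0.83706757],
       [ 0.        ,  0.        ,  0.        ,  1.        ]])}
wrist {'vfov': 59.993237839877466, 'cx': 320.3463046911215, 'cy': 239.64305571999836, 'D': array([-0.04227042,  0.        ,  0.        ,  0.        ,  0.        ]), 'world_from_camera': array([[ 9.99997256e-01,  1.30245664e-05, -2.34248568e-03,
         5.50121216e-01],
       [-5.90625922e-04, -9.66275892e-01, -2.57508352e-01,
         6.44888411e-02],
       [-2.26684137e-03,  2.57509029e-01, -9.66273233e-01,
         3.73135592e-01],
       [ 0.00000000e+00,  0.00000000e+00,  0.00000000e+00,
         1.00000000e+00]])}
pics
```

View pics/scene0.png

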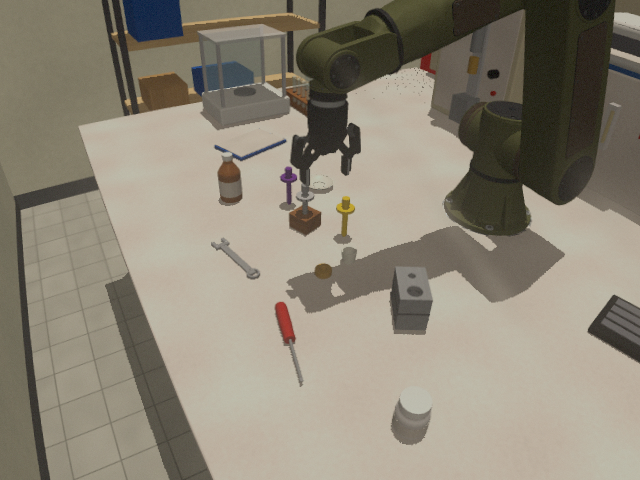

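View pics/side0.png

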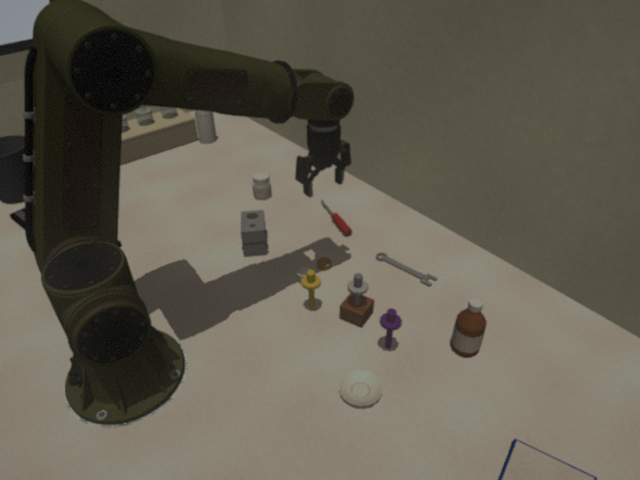

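The scene view shows the stand at (305,220) with the gauge's collar at (305,197), and the holder at (411,298) with its narrow bore near (411,275). In the side view the gauge head is at (358,277), the stand at (356,308) and the holder top at (253,217). The purple and yellow decoys stand either side of the stand.

```bash
cat > h.py <<'E'
from workcell import *
import cv2,numpy as np
def ray(p,u,v):
    f=240/np.tan(np.radians(p["vfov"]/2))
    K=np.array([[f,0,p["cx"]],[0,f,p["cy"]],[0,0,1]])
    q=cv2.undistortPoints(np.array([[[u,v]]],float),K,np.array(p["D"]))[0,0]
    T=p["world_from_camera"]; return T[:3,3],T[:3,:3]@np.array([q[0],q[1],1])
def onz(p,u,v,z):
    o,d=ray(p,u,v); return o+d*(z-o[2])/d[2]
def pix(p,P):
    T=np.linalg.inv(p["world_from_camera"]); f=240/np.tan(np.radians(p["vfov"]/2))
    K=np.array([[f,0,p["cx"]],[0,f,p["cy"]],[0,0,1]])
    return cv2.projectPoints(np.array([P],float),cv2.Rodrigues(T[:3,:3])[0],T[:3,3],K,np.array(p["D"]))[0].ravel()
E
python3 - <<'E'
from h import *
a=camera_params("scene");b=camera_params("side")
print("collar",onz(a,305,197,.098),onz(b,358,287,.098))
print("bore",onz(a,411,275,.085),onz(b,250,214,.085)); print("seat",onz(a,415,290,.085),onz(b,253,225,.085))
print("decoy p",onz(a,289,177,.08),onz(b,391,320,.08)); print("decoy y",onz(a,346,208,.08),onz(b,311,282,.08))
A=cv2.resize(cv2.imread("pics/scene0.png")[155:335,270:450],(400,400),interpolation=2)
B=cv2.resize(cv2.imread("pics/side0.png")[200:360,230:410],(400,356),interpolation=2)
B=cv2.copyMakeBorder(B,0,44,0,0,0)
cv2.imwrite("pics/crop1.png",np.hstack([A,B]))
E
```

```text
collar [ 0.50564322 -0.16875829  0.098     ] [ 0.49171621 -0.19306988  0.098     ]
bore [0.45418711 0.18592531 0.085     ] [0.47643131 0.23328187 0.085     ]
seat [0.4764209  0.22542167 0.085     ] [0.45344809 0.18237448 0.085     ]
decoy p [ 0.47808225 -0.31010347  0.08      ] [ 0.48847707 -0.30125012  0.08      ]
decoy y [ 0.42726541 -0.09937637  0.08      ] [ 0.43347472 -0.09557651  0.08      ]
```

View pics/crop1.png

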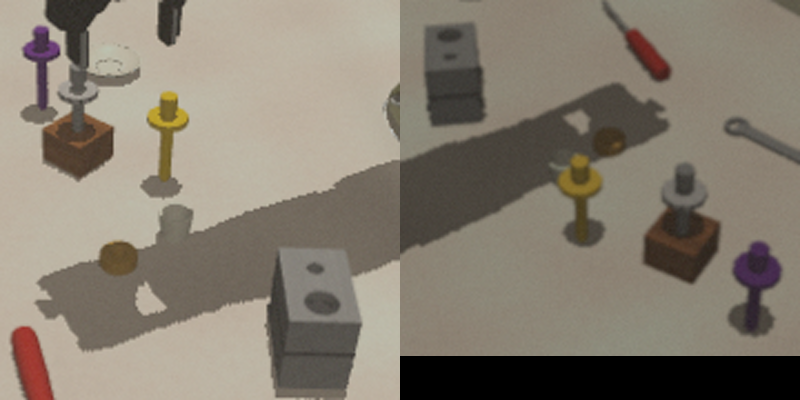

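The crop puts the narrow bore at (412,275.6) in the scene and (252.5,225.6) in the side view. The two views agree on (0.454, 0.184). The gauge is near (0.50, -0.18), so I'll move above it for a wrist look.

play_rows --plan '[[[-0.008,0.03,0],0],[[-0.008,0.03,0],0],[[-0.008,0.03,0],0],[[-0.008,0.03,0],0],[[-0.009,0.03,0],0],[[-0.009,0.03,0],0],[[0,0,0],0],[[0,0,0],0]]'

```text
t: 0.82
position: [0.4995, -0.1811, 0.2057]
eef_rot: [1.0, -0.001, -0.0, -0.0]
wrist_force: [-0.3, 0.3, -0.6]
finger_gap: 0.0855
```

Run:
```python
from h import *
p=camera_params("wrist");im=get_image("wrist");cv2.imwrite("pics/w1.png",im)
np.save("w1.npy",p,allow_pickle=True);print(get_state()["position"],p["world_from_camera"][:3,3])
print(pix(p,[.499,-.18,.126]),pix(p,[.499,-.18,.098]))
```

```text
[ 0.49985067 -0.18006035  0.20565948] [ 0.49993329 -0.11660529  0.37343122]
[319.80151349 235.71701159] [319.92090284 225.48847409]
```

View pics/w1.png

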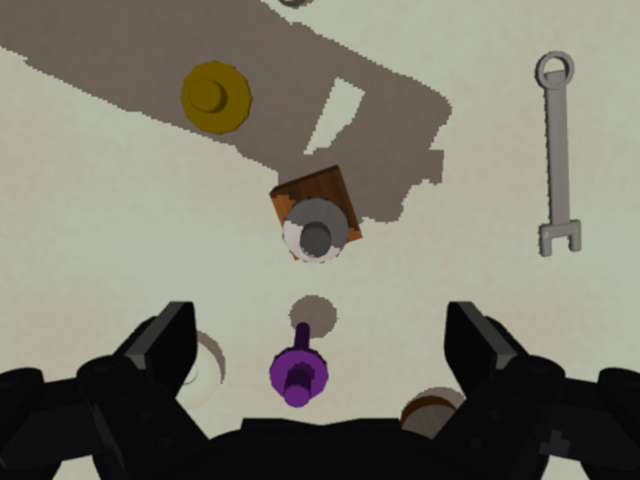

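The wrist view shows the gauge with its head top at about (316,243) and the collar disc centred at (316.5,230). The yellow decoy is at (215,97), the purple one at (298,375), and the fingers are at (190,300) and (450,300).

Run:
```python
from h import *
p=np.load("w1.npy",allow_pickle=True).item();im=cv2.imread("pics/w1.png")
print(onz(p,316.5,230,.098),onz(p,316,243,.126))
hsv=cv2.cvtColor(im,cv2.COLOR_BGR2HSV)
g=cv2.cvtColor(im,cv2.COLOR_BGR2GRAY)
for r in range(214,268,3): print(r,g[r,276:360:3])
```

```text
[ 0.49665845 -0.18314664  0.098     ] [ 0.49663773 -0.18463402  0.126     ]
214 [153  84  79  82  76  81  82  81  81  79  80  79  79  81  80  81  81  78
  80  81  81  80  77  38  36  42  56  93]
217 [176  90  80  56  81  81  83  80  81  79  79  79  79  80  80  81  79  78
  80  81  80  79  81  65  36  38  42  91]
220 [177 131  80  94 104  85  82  80  80  79  79  78  78  77  79  80  77  78
  80  80  81  79  81  78  34  36  39  78]
223 [175 168  84 170 175 121 104  84  77  79  71  50  42  42  44  48  73  79
  80  80  80  80  79  79  38  37  37  54]
226 [174 176 115 175 175 177 173 158 154  91  40  42  44  44  43  42  41  67
  80  80  79  80  80  80  52  36  37  46]
229 [175 176 159 174 177 176 171 172 170  59  45  56  60  60  60  56  43  43
  80  80  79  80  79  79  74  72  45  39]
232 [177 176 162 174 176 174 173 169 153  46  59  61  61  63  62  62  59  48
  67  79  80  79  79  78  77  73  74  78]
235 [178 178 115 175 175 172 173 170 113  57  60  61  62  62  62  62  62  58
  56  78  81  79  80  78  78  74  72  76]
238 [179 178 147 174 174 172 171 171  91  61  61  59  62  61  61  62  62
[... 417 characters left out ...]
179 178 162 158 165 166 164 101  61  62  61  61  58  62  61  70
 166 164 165 124 160 175 177 177 175 176]
253 [179 178 178 178 178 123 153 165 169 142 121  61  61  61  60  58  62 148
 166 163 162 140 176 176 175 175 174 175]
256 [180 179 177 179 178 177  91 152 170 168 166 127 120  70  60 121 157 165
 164 161 118 175 176 176 174 174 174 176]
259 [180 178 177 179 178 179 132 114 172 155 169 166 162 165 165 168 164 165
 161 178 179 178 177 177 176 175 176 177]
262 [180 179 178 178 178 180 180 180 178 168 147 168 169 165 163 129 150 177
 179 180 180 178 178 177 177 176 176 178]
265 [179 179 179 179 179 180 180 180 179 178 177 177 176 178 179 178 177 177
 178 178 178 178 178 177 177 176 175 177]
```

play_rows --plan '[[[-0.0014,0.002,0.01],0],[[-0.0014,0.002,0.02],0],[[0,0,0.02],0],[[0,0,0.02],0],[[0,0,0.02],0],[[0,0,0.0135],0],[[0,0,0],0],[[0,0,0],0]]'

```text
t: 1.53
position: [0.4971, -0.1831, 0.1018]
eef_rot: [1.0, 0.001, -0.001, -0.0]
wrist_force: [0.6, 0.6, -0.1]
finger_gap: 0.0852
```

Run:
```python
from h import *
s=get_state();print(s["position"],s["wrist_force"])
a=get_image("scene")[150:250,250:380];b=get_image("side")[240:340,300:430]
cv2.imwrite("pics/c2.png",np.hstack([cv2.resize(i,(400,308),interpolation=2) for i in (a,b)]))
```

```text
[ 0.4970958  -0.18310647  0.10179175] [ 0.56798389  0.55743723 -0.07341748]
```

View pics/c2.png

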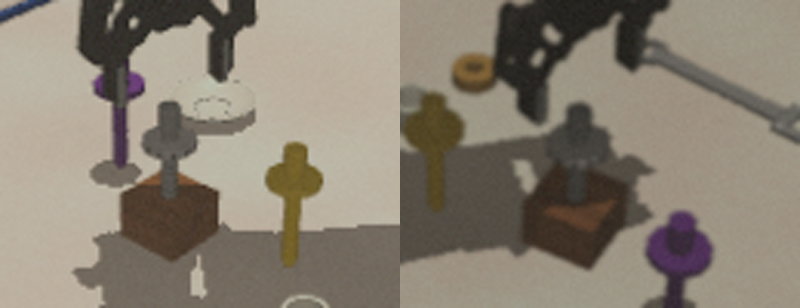

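The fingers straddle the head, tips near (120,100) and (220,80) against the head top at (169,102). They look higher than I expected, so I'll triangulate the gauge height.

```bash
cat >> h.py <<'E'
def tri(pa,ua,pb,ub):
    o1,d1=ray(pa,*ua);o2,d2=ray(pb,*ub)
    d1=d1/np.linalg.norm(d1);d2=d2/np.linalg.norm(d2)
    t=np.linalg.lstsq(np.c_[d1,-d2],o2-o1,rcond=None)[0]
    x,y=o1+t[0]*d1,o2+t[1]*d2; return (x+y)/2,np.linalg.norm(x-y)
E
python3 - <<'E'
from h import *
a=camera_params("scene");b=camera_params("side")
k=.325
def S(x,y):return (250+k*x,150+k*y)
def D(x,y):return (300+k*(x-400),240+k*y)
print("head top",tri(a,S(169,105),b,D(578,108)))
print("collar",tri(a,S(169,138),b,D(578,142)))
print("rod/stand top",tri(a,S(169,190),b,D(577,195)))
print("standcorner", onz(a,*S(172,260),0),onz(b,*D(590,268),0))
# stand top corners left/right
print("tips",tri(a,S(120,100),b,D(532,112)),tri(a,S(220,80),b,D(632,62)))
print(tri(a,S(120,100),b,D(632,62)),tri(a,S(220,80),b,D(532,112)))
for P in ([.497,-.184,.126],[.497,-.184,.096],[.497,-.184,.042],[.4545,-.183,.115],[.5395,-.183,.115]):
  u=pix(a,P);v=pix(b,P);print(P,(u-[250,150])/k,(v-[300,240])/k+[400,0])
E
```

```text
head top (array([ 0.49726842, -0.18477482,  0.12470702]), np.float64(0.0005524645405568317))
collar (array([ 0.49688077, -0.18632879,  0.0927284 ]), np.float64(0.001303635452218305))
rod/stand top (array([ 0.49621831, -0.18828366,  0.04033283]), np.float64(0.0018710598378394521))
standcorner [ 0.51561553 -0.14629674  0.        ] [ 4.80413362e-01 -2.23338169e-01 -1.11022302e-16]
tips (array([ 0.50393946, -0.18046804,  0.12506345]), np.float64(0.07241325084234523)) (array([ 0.49520106, -0.18391669,  0.15886465]), np.float64(0.08026269011196406))
(array([ 0.54467227, -0.18606977,  0.14257515]), np.float64(0.007419949859263441)) (array([ 0.45520056, -0.17873151,  0.14002752]), np.float64(0.004407686760478625))
[0.497, -0.184, 0.126] [169.41656356 103.86821868] [576.69214139 106.34685116]
[0.497, -0.184, 0.096] [169.4610286  135.71891521] [575.26335008 137.17695769]
[0.497, -0.184, 0.042] [169.55462695 190.77027313] [572.79283194 190.15346397]
[0.4545, -0.183, 0.115] [214.90453796 103.87021598] [531.57301846 142.30580082]
[0.5395, -0.183, 0.115] [123.74930515 128.94722985] [617.18368752  92.81690611]
```

The gauge height is as expected: head top about 0.1255, axis near (0.497, -0.185), collar top about 0.097. The open fingertips look higher than stated, so I'll close partway and look.

play_rows --plan '[[[0,0.001,0],0],[[0,0,0],0],[[0,0,0],0],[[0,0,0],0],[[0,0,0],0],[[0,0,0],0]]' --gripper 0.65

```text
t: 2.13
position: [0.4972, -0.185, 0.1025]
eef_rot: [1.0, -0.0, 0.0, 0.0]
wrist_force: [0.7, 0.5, -0.4]
finger_gap: 0.0297
```

Run:
```python
from h import *
s=get_state();print(s["position"],s["wrist_force"])
a=get_image("scene")[150:250,250:380];b=get_image("side")[240:340,300:430]
cv2.imwrite("pics/c3.png",np.hstack([cv2.resize(i,(400,308),interpolation=2) for i in (a,b)]))
```

```text
[ 0.49719337 -0.18503514  0.10246431] [ 0.69617443  0.52101535 -0.42559091]
```

View pics/c3.png

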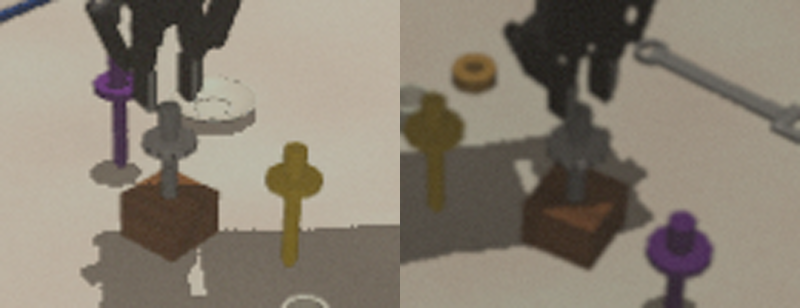

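The partly closed tips, at (145,108) and (187,98) in the scene and (562,113) and (603,98) in the side view, appear level with the head top.

Run:
```python
from h import *
import workcell
a=camera_params("scene");b=camera_params("side");k=.325
def S(x,y):return (250+k*x,150+k*y)
def D(x,y):return (300+k*(x-400),240+k*y)
print(tri(a,S(145,108),b,D(603,98)),tri(a,S(187,98),b,D(562,113)))
print({n:getattr(manip,n) for n in dir(manip) if not n.startswith('_')})
```

```text
(array([ 0.51766955, -0.18890147,  0.1255698 ]), np.float64(0.0014783080227330396)) (array([ 0.48174844, -0.18363362,  0.12771836]), np.float64(0.0016716029247157075))
{'PlanningError': <class 'workcell.PlanningError'>, 'hold_point_z': 0.0187}
```

The tips really are about 24 mm above the reported TCP at this opening, so I'll go down about 20 mm more while watching the force.

play_rows --plan '[[[0,0,0.004],0],[[0,0,0.004],0],[[0,0,0.004],0],[[0,0,0.004],0],[[0,0,0.002],0],[[0,0,0.001],0],[[0,0,0],0],[[0,0,0],0]]'

```text
t: 2.9
position: [0.4972, -0.185, 0.0834]
eef_rot: [1.0, -0.0, 0.0, 0.0]
wrist_force: [0.4, 0.8, 0.1]
finger_gap: 0.0301
```

Run:
```python
from h import *
s=get_state();print(s["position"],s["wrist_force"])
a=get_image("scene")[150:250,250:380];b=get_image("side")[240:340,300:430]
cv2.imwrite("pics/c4.png",np.hstack([cv2.resize(i,(400,308),interpolation=2) for i in (a,b)]))
```

```text
[ 0.49722953 -0.18501965  0.08342773] [0.3728478  0.75950333 0.0980881 ]
```

View pics/c4.png

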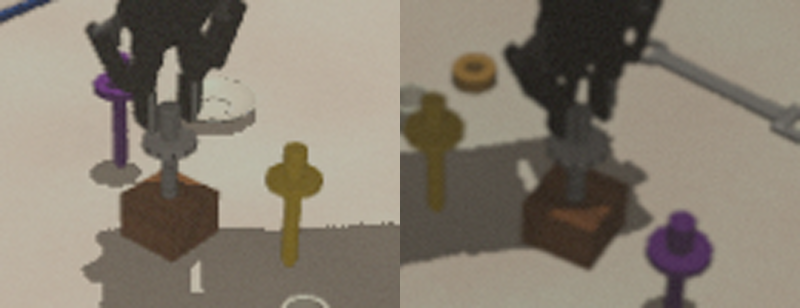

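The tips now straddle the head just above the collar and nothing is touching, so I'll close.

play_rows --plan '[[[0,0,0],0],[[0,0,0],0],[[0,0,0],0],[[0,0,0],0],[[0,0,0],0]]' --gripper 1

```text
t: 3.42
position: [0.4974, -0.1851, 0.0837]
eef_rot: [1.0, -0.0, 0.0, 0.0]
wrist_force: [-1.9, 0.4, 5.6]
finger_gap: 0.0174
```

play_rows --plan '[[[0,0,-0.005],0],[[0,0,-0.01],0],[[0,0,-0.02],0],[[0,0,-0.03],0],[[0,0,-0.03],0],[[0,0,-0.025],0],[[0,0,0],0]]'

```text
t: 4.0
position: [0.4987, -0.1856, 0.2092]
eef_rot: [1.0, 0.0, 0.004, 0.002]
wrist_force: [0.0, 0.0, -1.6]
finger_gap: 0.0173
```

Run:
```python
from h import *
s=get_state();print(s["position"],s["wrist_force"],s["finger_gap"])
a=get_image("scene")[110:210,250:380];b=get_image("side")[200:300,300:430]
cv2.imwrite("pics/c5.png",np.hstack([cv2.resize(i,(400,308),interpolation=2) for i in (a,b)]))
```

```text
[ 0.49869333 -0.18563182  0.20919997] [ 0.04129385  0.00267209 -1.57976378] 0.017296915225984175
```

View pics/c5.png

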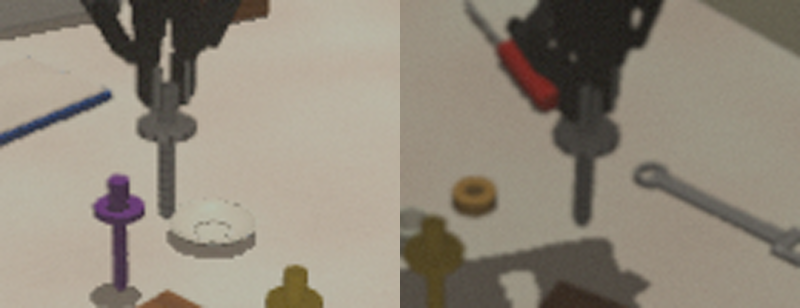

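The gauge hangs upright in the grip, with its tip at (167,215) and (583,222) in the crop. I'll carry it over the bore.

play_rows --plan '[[[0,-0.015,0],0],[[-0.003,-0.025,0],0],[[-0.003,-0.025,0],0],[[-0.003,-0.025,0],0],[[-0.003,-0.025,0],0],[[-0.003,-0.025,0],0],[[-0.003,-0.025,0],0],[[-0.003,-0.025,0],0]]'

```text
t: 4.77
position: [0.4751, 0.0062, 0.2019]
eef_rot: [1.0, -0.0, -0.001, -0.0]
wrist_force: [-0.6, 0.1, -1.7]
finger_gap: 0.0174
```

play_rows --plan '[[[-0.003,-0.025,0],0],[[-0.003,-0.025,0],0],[[-0.003,-0.025,0],0],[[-0.003,-0.025,0],0],[[-0.003,-0.025,0],0],[[-0.003,-0.025,0],0],[[-0.003,-0.02,0],0],[[-0.001,-0.01,0],0]]'

```text
t: 5.43
position: [0.453, 0.1867, 0.202]
eef_rot: [1.0, 0.001, -0.001, 0.0]
wrist_force: [0.7, -0.2, -1.6]
finger_gap: 0.0175
```

play_rows --plan '[[[0,0,0],0],[[0,0,0],0],[[0,0,0],0],[[0,0,0],0]]'

```text
t: 5.77
position: [0.4543, 0.184, 0.2032]
eef_rot: [1.0, -0.001, -0.0, 0.0]
wrist_force: [0.7, -0.3, -2.6]
finger_gap: 0.0175
```

Run:
```python
from h import *
s=get_state();print(s["position"],s["eef_rot"],s["wrist_force"],s["finger_gap"])
a=get_image("scene");b=get_image("side");cv2.imwrite("pics/s6.png",a);cv2.imwrite("pics/d6.png",b)
A=camera_params("scene");B=camera_params("side")
print(pix(A,[.454,.185,.085]),pix(B,[.454,.185,.085]))
a=a[190:310,350:470];b=b[130:250,190:310]
cv2.imwrite("pics/c6.png",np.hstack([cv2.resize(i,(400,400),interpolation=2) for i in (a,b)]))
```

```text
[0.45432834 0.18404429 0.20316952] [ 9.99999815e-01 -5.62502237e-04 -1.80883680e-04  1.45440839e-04] [ 0.68286821 -0.28458666 -2.59133563] 0.01751593999604807
[410.78391309 274.71452003] [252.64361408 224.50118265]
```

View pics/c6.png

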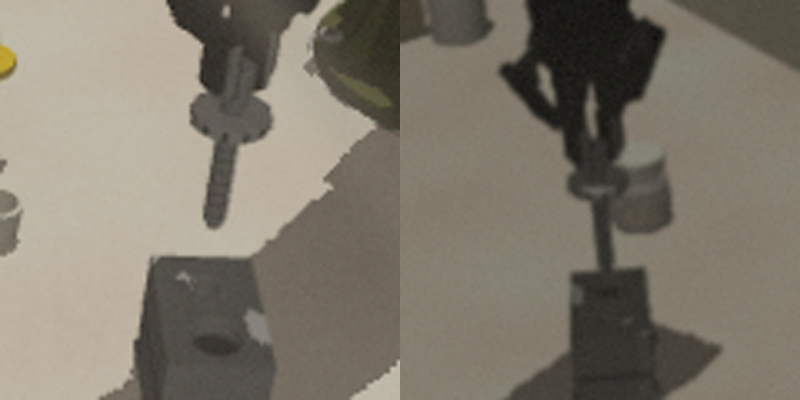

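The gauge hovers above the holder, with its tip at crop (215,225) in the scene and (606,268) in the side view. It may lean slightly, so I'll measure the tip, the axis and the bore.

Run:
```python
from h import *
A=camera_params("scene");B=camera_params("side")
S=lambda x,y:(350+.3*x,190+.3*y)
D=lambda x,y:(190+.3*(x-400),130+.3*y)
tip=tri(A,S(215,224),B,D(606,270));print("tip",tip)
col=tri(A,S(231,117),B,D(598,183));print("collar",col); print("head",tri(A,S(240,48),B,D(594,138)))
for P in (.105,.12,.19): print(P,(pix(A,[.4543,.184,P])-[350,190])/.3,(pix(B,[.4543,.184,P])-[190,130])/.3+[400,0])
# bore centroid in initial images (dark blobs on the holder top)
for n,c,r in (("scene",A,(404,268,420,282)),("side",B,(244,219,260,231))):
    g=cv2.cvtColor(cv2.imread(f"pics/{n}0.png"),cv2.COLOR_BGR2GRAY)[r[1]:r[3],r[0]:r[2]].astype(float)
    bg=np.median(g); w=np.clip(bg-12-g,0,None); 
    lab=cv2.connectedComponentsWithStats((w>0).astype(np.uint8))
    print(n,bg,g.min(),lab[2].tolist(),lab[3].round(2).tolist())
    y,x=np.mgrid[r[1]:r[3],r[0]:r[2]]
    i=1+np.argmax(lab[2][1:,4]); m=w*(lab[1]==i); u,v=(m*x).sum()/m.sum(),(m*y).sum()/m.sum()
    print("bore",u,v,onz(c,u,v,.085))
    print(g[:, :].astype(int))
```

```text
tip (array([0.45358857, 0.18387597, 0.12977176]), np.float64(0.0033751711977404383))
collar (array([0.45591675, 0.18440362, 0.20847572]), np.float64(0.0025087625455127056))
head (array([0.45341076, 0.17922505, 0.25079312]), np.float64(0.003295505095348635))
0.105 [205.68930701 256.60197946] [607.47483504 295.05143871]
0.12 [209.11595302 237.40591536] [605.71242846 279.54349723]
0.19 [225.85515736 142.62758848] [597.20377061 204.30292096]
scene 131.0 75.0 [[0, 0, 16, 14, 186], [4, 5, 8, 6, 38]] [[7.51, 6.32], [7.47, 7.37]]
bore 411.49847094801225 275.3771661569827 [0.45404924 0.18736485 0.085     ]
[[130 133 133 133 131 133 134 133 129 130 130 130 131 133 135 136]
 [129 132 133 132 131 134 133 133 131 131 133 133 132 130 134 133]
 [131 130 132 132 133 133 134 132 133 130 130 131 135 131 135 135]
 [133 129 132 133 131 133 133 133 132 133 131 131 133 132 133 132]
 [130 129 130 131 133 129 129 125 126 129 132 132 132 131 131 132]
 [129 129 131 128 127 117 107  93 110 116 123 128 129 131 132 131]
 [131 132 132 129 108  90  82  82  85  92 102 119 127 131 130 131]
 [131 133 128 122  84  80 
[... 517 characters left out ...]
19, 6.0]]
bore 251.97931034482758 225.06896551724137 [0.45114885 0.18389364 0.085     ]
[[91 90 90 88 87 84 80 82 83 86 85 89 88 89 90 90]
 [89 90 89 89 89 87 89 91 90 91 90 89 90 90 92 92]
 [91 86 89 92 93 91 90 92 91 92 91 90 90 90 89 88]
 [88 90 87 90 92 91 90 90 90 87 90 92 90 88 89 88]
 [90 91 90 92 89 91 87 85 84 85 87 89 88 89 92 92]
 [91 91 89 92 89 82 74 72 70 71 72 79 84 87 91 89]
 [88 89 89 90 87 81 64 58 58 61 62 76 89 90 90 90]
 [87 88 93 91 90 81 72 65 66 71 75 82 89 90 89 89]
 [88 90 91 91 91 87 84 81 83 87 85 91 90 90 88 88]
 [87 91 92 91 89 94 92 90 91 90 90 92 92 87 88 90]
 [90 91 90 90 91 94 93 93 92 89 90 88 86 88 87 87]
 [89 91 91 91 86 88 88 84 87 84 83 84 80 79 78 77]]
```

```bash
cat > rod.py <<'E'
from h import *
from scipy.optimize import least_squares
A=camera_params("scene");B=camera_params("side")
def cols(img,r0,r1,c0,c1):
    out=[]
    for r in range(r0,r1):
        g=img[r,c0:c1].astype(float); bg=np.median(np.r_[g[:5],g[-5:]])
        w=np.clip(bg-10-g,0,None); out.append((r,(w*np.arange(c0,c1)).sum()/w.sum(),(w>15).sum()))
    return np.array(out)
def fit(ca,cb):
    # vertical axis x,y (plus lean) whose picture goes through the observed columns
    zs=np.linspace(.09,.24,60)
    def res(q):
        e=[]
        for p,o in ((A,ca),(B,cb)):
            P=np.array([pix(p,[q[0]+q[2]*(z-.13),q[1]+q[3]*(z-.13),z]) for z in zs])
            e+=list(np.interp(o[:,0],P[::-1,1],P[::-1,0])-o[:,1])
        return e
    f=least_squares(res,[.454,.184,0,0],x_scale=[.01,.01,.05,.05]);f0=least_squares(lambda q:res([*q,0,0]),[.454,.184])
    return f.x,np.abs(f.fun).max(),f0.x,np.abs(f0.fun).max()
bore=least_squares(lambda q:[pix(A,[*q,.085])[0]-411.5,pix(B,[*q,.085])[0]-252.0],[.454,.184]).x
E
python3 - <<'E'
from rod import *
a=cv2.cvtColor(cv2.imread("pics/s6.png"),6);b=cv2.cvtColor(cv2.imread("pics/d6.png"),6)
ca=cols(a,234,255,404,432);cb=cols(b,192,209,240,258)
print(ca[::3],cb[::3],sep="\n")
print(fit(ca,cb),"bore",bore)
print(b[194:214:3,238:262])
E
```

```text
[[234.         417.14429791   8.        ]
 [237.         416.6009539    8.        ]
 [240.         416.13639968   8.        ]
 [243.         415.62944984   8.        ]
 [246.         415.18295543   8.        ]
 [249.         414.64867043   8.        ]
 [252.         414.18769716   8.        ]]
[[192.         251.33834586   7.        ]
 [195.         251.70074349   9.        ]
 [198.         251.75595238   8.        ]
 [201.         250.546875     6.        ]
 [204.         250.894061     5.        ]
 [207.         251.221875     6.        ]]
(array([0.44785147, 0.1773475 , 0.44988777, 0.43163556]), np.float64(0.6930384695500322), array([0.4604807 , 0.18934636]), np.float64(1.180279857273149)) bore [0.45132356 0.18406141]
[[125 126 126 126 126 127 125 129 123 107  62  49  47  52  57  67  71  74
   73  79  77  77  76  77]
 [126 127 125 125 125 127 125 127 129 113  71  47  47  51  62  85  93  74
   71  76  75  75  77  77]
 [127 129 123 126 126 128 127 125 125 115  82  57  52  48  53  90 122 124
  119 111 110 108 111 109]
 [127 126 129 127 124 128 126 125 128 121  97  64  48  49  51  82 111 127
  129 125 127 127 129 125]
 [130 127 129 127 126 127 126 128 130 127 111  71  50  52  47  64  96 125
  128 125 126 128 125 127]
 [128 128 126 126 128 129 129 130 128 125 116  84  57  50  49  72 101 117
  121 123 122 123 118 114]
 [127 127 116  85  63  63  60  55  56  56  55  50  51  52  52  54  54  50
   51  47  50  49  46  49]]
```

Run:
```python
from rod import *
s=get_state();p=camera_params("wrist");im=get_image("wrist");cv2.imwrite("pics/w7.png",im)
np.save("w7.npy",p,allow_pickle=True)
print(s["position"],pix(p,[.454,.185,.085]),pix(p,[.4543,.184,.1315]))
cv2.imwrite("pics/w7c.png",cv2.resize(cv2.convertScaleAbs(im[120:360,160:480],alpha=1.5),(800,600),interpolation=2))
S=lambda x,y:(350+.3*x,190+.3*y)
D=lambda x,y:(190+.3*(x-400),130+.3*y)
print("tip",onz(A,*S(215,226),.1315),onz(B,*D(606,268),.1315))
```

```text
[0.45434859 0.18425834 0.20333174] [320.14683461 222.44266138] [320.51551158 241.03434816]
tip [0.45482349 0.18762795 0.1315    ] [0.45492072 0.18254044 0.1315    ]
```

View pics/w7c.png

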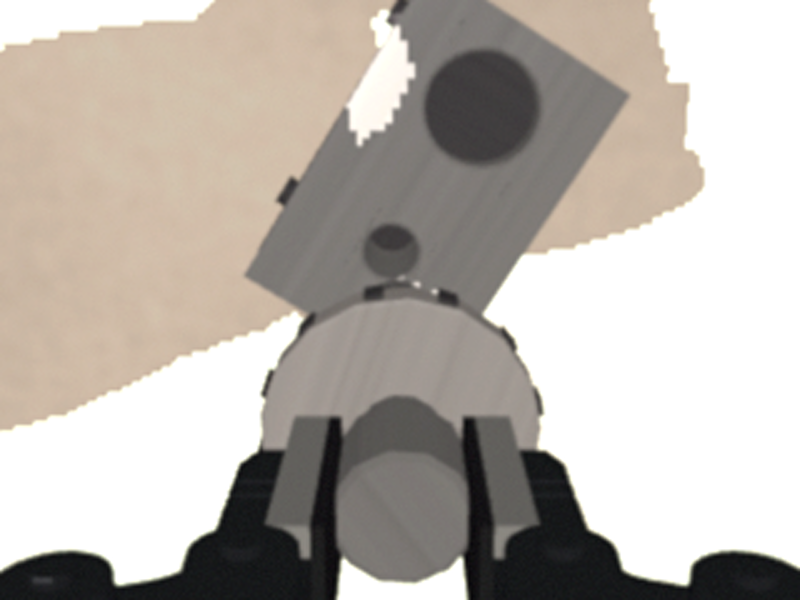

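The wrist crop shows the bore clearly at (391,251), the collar centred on column 401 and the head top at (403,515). The collar's far edge is at row 297.

Run:
```python
from rod import *
p=np.load("w7.npy",allow_pickle=True).item()
W=lambda x,y:(160+.4*x,120+.4*y)
print("bore",onz(p,*W(391,251),.085),"seat",onz(p,*W(482,107),.085))
for z in (.243,.2455,.248): print("head",z,onz(p,*W(403,515),z))
for z in (.212,.2165): print("collar far edge",onz(p,*W(401,297),z)-[0,.023,0], "L/R",onz(p,*W(262,410),z)[:2],onz(p,*W(540,410),z)[:2])
for n in ("head",): print(onz(p,*W(337,500),.2455)[0],onz(p,*W(469,500),.2455)[0])
```

```text
bore [0.45136655 0.18647513 0.085     ] seat [0.47627182 0.22648955 0.085     ]
head 0.243 [0.45463263 0.18436596 0.243     ]
head 0.2455 [0.45463237 0.18562262 0.2455    ]
head 0.248 [0.45463211 0.18687927 0.248     ]
collar far edge [0.45436301 0.18367193 0.212     ] L/R [0.43163433 0.18761737] [0.47701975 0.18756264]
collar far edge [0.45437026 0.18486218 0.2165    ] L/R [0.43228449 0.1893466 ] [0.47638612 0.18929342]
0.44591615736919177 0.46335228069768686
```

The bore sits about (-3, +1) mm from the gauge axis. I'll shift by that and descend to just above the mouth.

play_rows --plan '[[[-0.0015,-0.0005,0],0],[[-0.0015,-0.0005,0.005],0],[[0,0,0.01],0],[[0,0,0.01],0],[[0,0,0.01],0],[[0,0,0.004],0],[[0,0,0],0],[[0,0,0],0]]'

```text
t: 6.58
position: [0.4512, 0.186, 0.1642]
eef_rot: [1.0, 0.0, -0.0, 0.0]
wrist_force: [-1.4, 0.4, -1.9]
finger_gap: 0.0176
```

play_rows --plan '[[[0,0,0.0012],0],[[0,0,0.0012],0],[[0,0,0.0012],0],[[0,0,0.0012],0],[[0,0,0.0012],0]]'

```text
t: 7.0
position: [0.4512, 0.186, 0.1584]
eef_rot: [1.0, -0.0, 0.0, -0.0]
wrist_force: [-0.2, 1.1, -2.0]
finger_gap: 0.0174
```

play_rows --plan '[[[0,0,0.0012],0],[[0,0,0.0012],0],[[0,0,0.0012],0]]'

```text
t: 7.25
position: [0.4512, 0.186, 0.1547]
eef_rot: [1.0, 0.0, 0.0, 0.0]
wrist_force: [0.6, -0.6, -2.3]
finger_gap: 0.0178
```

play_rows --plan '[[[0,0,0.0012],0],[[0,0,0.0012],0],[[0,0,0.0012],0]]'

```text
t: 7.5
position: [0.4512, 0.186, 0.1511]
eef_rot: [1.0, 0.0, -0.0, 0.0]
wrist_force: [1.7, -0.1, -2.5]
finger_gap: 0.0177
```

play_rows --plan '[[[0,0,0.0012],0],[[0,0,0.0012],0],[[0,0,0.0012],0]]'

```text
t: 7.75
position: [0.4513, 0.186, 0.1476]
eef_rot: [1.0, -0.0, 0.0, -0.0]
wrist_force: [0.9, 0.0, -2.0]
finger_gap: 0.0176
```

play_rows --plan '[[[0,0,0.0012],0],[[0,0,0.0012],0],[[0,0,0.0012],0],[[0,0,0.0012],0]]'

```text
t: 8.08
position: [0.4512, 0.186, 0.1427]
eef_rot: [1.0, 0.0, 0.0, -0.0]
wrist_force: [1.1, -0.2, -1.4]
finger_gap: 0.0175
```

play_rows --plan '[[[0,0,0.0012],0],[[0,0,0.0012],0],[[0,0,0.0012],0],[[0,0,0.0012],0]]'

```text
t: 8.42
position: [0.4512, 0.186, 0.1378]
eef_rot: [1.0, -0.0, -0.0, 0.0]
wrist_force: [1.2, -0.0, -2.4]
finger_gap: 0.0175
```

play_rows --plan '[[[0,0,0.002],0],[[0,0,0.002],0],[[0,0,0.002],0],[[0,0,0.002],0],[[0,0,0.002],0],[[0,0,0.0012],0]]'

```text
t: 8.92
position: [0.4511, 0.186, 0.1265]
eef_rot: [1.0, 0.0, -0.0, 0.0]
wrist_force: [1.2, -0.1, -2.2]
finger_gap: 0.0176
```

play_rows --plan '[[[0,0,0.001],0],[[0,0,0.001],0],[[0,0,0.001],0],[[0,0,0.001],0],[[0,0,0.001],0]]'

```text
t: 9.33
position: [0.4512, 0.186, 0.1217]
eef_rot: [1.0, 0.0, -0.0, -0.0]
wrist_force: [0.8, 0.9, -1.9]
finger_gap: 0.0176
```

play_rows --plan '[[[0,0,0.001],0],[[0,0,0.001],0],[[0,0,0.001],0],[[0,0,0.001],0]]'

```text
t: 9.67
position: [0.4512, 0.186, 0.1177]
eef_rot: [1.0, 0.0, -0.0, -0.0]
wrist_force: [1.2, 0.1, -2.6]
finger_gap: 0.0176
```

play_rows --plan '[[[0,0,0.001],0],[[0,0,0.001],0],[[0,0,0.001],0],[[0,0,0.001],0]]'

```text
t: 10.0
position: [0.4512, 0.186, 0.1137]
eef_rot: [1.0, 0.0, -0.0, -0.0]
wrist_force: [-0.7, 0.8, -1.8]
finger_gap: 0.0176
```

play_rows --plan '[[[0,0,0.001],0],[[0,0,0.001],0],[[0,0,0.001],0]]'

```text
t: 10.25
position: [0.4512, 0.186, 0.1107]
eef_rot: [1.0, 0.0, -0.0, 0.0]
wrist_force: [0.5, 0.3, -2.4]
finger_gap: 0.0173
```

play_rows --plan '[[[0,0,0.001],0],[[0,0,0.001],0],[[0,0,0.001],0],[[0,0,0.001],0]]'

```text
t: 10.58
position: [0.4512, 0.186, 0.1067]
eef_rot: [1.0, 0.0, -0.0, 0.0]
wrist_force: [0.4, 0.0, -2.8]
finger_gap: 0.0175
```

play_rows --plan '[[[0,0,0.001],0],[[0,0,0.001],0]]'

```text
t: 10.75
position: [0.4513, 0.1861, 0.105]
eef_rot: [1.0, -0.0, 0.0, -0.0]
wrist_force: [-0.3, -0.4, 1.8]
finger_gap: 0.0174
```

play_rows --plan '[[[0,0,0.001],0],[[0,0,0.001],0]]'

```text
t: 10.92
position: [0.4513, 0.1861, 0.1029]
eef_rot: [1.0, 0.0, 0.0, -0.0]
wrist_force: [-0.3, 0.1, 3.1]
finger_gap: 0.0178
```

The force changed by about 5 N, so the plug is sliding. I'll continue gently.

play_rows --plan '[[[0,0,0.0008],0],[[0,0,0.0008],0],[[0,0,0.0008],0]]'

```text
t: 11.17
position: [0.4513, 0.186, 0.1004]
eef_rot: [1.0, 0.0, 0.0, -0.0]
wrist_force: [0.0, -0.6, 2.6]
finger_gap: 0.0178
```

play_rows --plan '[[[0,0,0.0006],0],[[0,0,0.0006],0]]'

```text
t: 11.33
position: [0.4513, 0.186, 0.0992]
eef_rot: [1.0, 0.0, 0.0, -0.0]
wrist_force: [0.6, -0.0, 1.3]
finger_gap: 0.0172
```

play_rows --plan '[[[0,0,0.0006],0],[[0,0,0.0006],0]]'

```text
t: 11.5
position: [0.4513, 0.186, 0.098]
eef_rot: [1.0, 0.0, 0.0, -0.0]
wrist_force: [1.3, -0.1, 2.6]
finger_gap: 0.0178
```

play_rows --plan '[[[0,0,0.0006],0],[[0,0,0.0006],0]]'

```text
t: 11.67
position: [0.4518, 0.1862, 0.0977]
eef_rot: [1.0, -0.0, 0.001, -0.0]
wrist_force: [-1.1, -0.1, 17.8]
finger_gap: 0.0175
```

play_rows --plan '[[[0,0,0],0],[[0,0,0],0],[[0,0,0],0]]'

```text
t: 11.92
position: [0.4518, 0.1862, 0.0978]
eef_rot: [1.0, 0.0, 0.001, -0.0]
wrist_force: [-0.3, -0.5, 12.6]
finger_gap: 0.0176
```

play_rows --plan '[[[0,0,0.0003],0],[[0,0,0],0],[[0,0,0],0],[[0,0,0],0]]'

```text
t: 12.25
position: [0.4519, 0.1863, 0.0978]
eef_rot: [1.0, 0.0, 0.001, -0.0]
wrist_force: [-1.4, 0.1, 15.3]
finger_gap: 0.0176
```

It holds steady at 15 N with no further travel, so the plug is home at a depth of about 59 mm. I'll relax the load, then release the head.

play_rows --plan '[[[0,0,-0.0004],0],[[0,0,-0.0004],0],[[0,0,0],0],[[0,0,0],0]]'

```text
t: 12.58
position: [0.4515, 0.1862, 0.0978]
eef_rot: [1.0, 0.0, 0.001, -0.0]
wrist_force: [-0.8, 0.3, 7.9]
finger_gap: 0.0175
```

play_rows --plan '[[[0,0,0],0],[[0,0,0],0],[[0,0,0],0],[[0,0,0],0],[[0,0,0],0]]' --gripper 0.68

```text
t: 13.0
position: [0.4511, 0.186, 0.0971]
eef_rot: [1.0, 0.0, -0.0, 0.0]
wrist_force: [-0.3, -0.1, 0.8]
finger_gap: 0.0271
```

Run:
```python
from h import *
s=get_state();print(s["position"],s["wrist_force"],s["finger_gap"])
a=get_image("scene")[190:310,350:470];b=get_image("side")[130:250,190:310]
cv2.imwrite("pics/c8.png",np.hstack([cv2.convertScaleAbs(cv2.resize(i,(400,400),interpolation=2),alpha=1.5) for i in (a,b)]))
```

```text
[0.45107527 0.18595912 0.09711983] [-0.25424185 -0.06735309  0.78627366] 0.02707509834412381
```

View pics/c8.png

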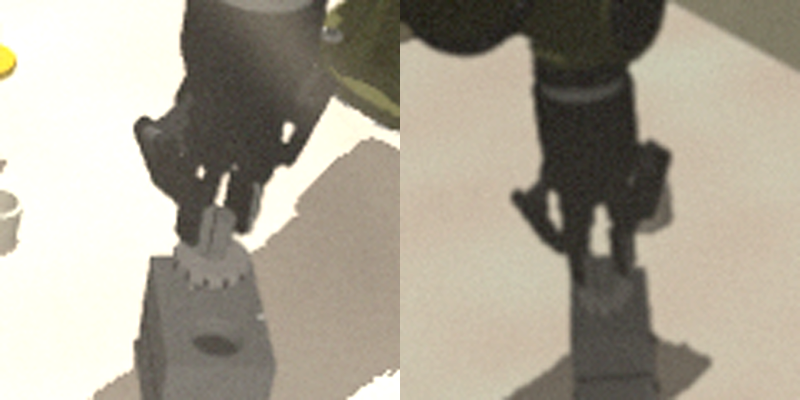

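The gauge stands in the bore with the collar above the face and the fingers clear of the head. Next I'll push the collar down with the fingertips.

play_rows --plan '[[[0,0,0.0012],0],[[0,0,0.0012],0],[[0,0,0.0012],0],[[0,0,0.0012],0],[[0,0,0.0012],0],[[0,0,0.0012],0]]'

```text
t: 13.6
position: [0.4512, 0.186, 0.0899]
eef_rot: [1.0, -0.0, -0.0, 0.0]
wrist_force: [0.5, -1.4, 0.1]
finger_gap: 0.0277
```

play_rows --plan '[[[0,0,0.001],0],[[0,0,0.001],0],[[0,0,0.001],0],[[0,0,0.001],0],[[0,0,0.001],0]]'

```text
t: 14.02
position: [0.4512, 0.186, 0.085]
eef_rot: [1.0, 0.0, 0.0, -0.0]
wrist_force: [-0.8, 0.4, 0.7]
finger_gap: 0.0274
```

play_rows --plan '[[[0,0,0.001],0],[[0,0,0.001],0],[[0,0,0.001],0],[[0,0,0.001],0]]'

```text
t: 14.35
position: [0.4512, 0.186, 0.081]
eef_rot: [1.0, 0.0, 0.0, -0.0]
wrist_force: [0.2, 0.1, 1.2]
finger_gap: 0.0277
```

play_rows --plan '[[[0,0,0.001],0],[[0,0,0.001],0],[[0,0,0.001],0],[[0,0,0.001],0]]'

```text
t: 14.68
position: [0.4512, 0.186, 0.077]
eef_rot: [1.0, -0.0, -0.0, -0.0]
wrist_force: [0.2, -0.9, 0.9]
finger_gap: 0.0271
```

play_rows --plan '[[[0,0,0.001],0],[[0,0,0.001],0],[[0,0,0.001],0]]'

```text
t: 14.93
position: [0.4512, 0.186, 0.074]
eef_rot: [1.0, 0.0, 0.0, 0.0]
wrist_force: [-1.0, -0.7, 1.0]
finger_gap: 0.0272
```

play_rows --plan '[[[0,0,0.001],0],[[0,0,0.001],0]]'

```text
t: 15.1
position: [0.4512, 0.186, 0.072]
eef_rot: [1.0, -0.0, 0.0, -0.0]
wrist_force: [-0.3, -0.5, 0.6]
finger_gap: 0.0273
```

play_rows --plan '[[[0,0,0.0007],0],[[0,0,0.0007],0]]'

```text
t: 15.27
position: [0.4512, 0.186, 0.0706]
eef_rot: [1.0, -0.0, -0.0, 0.0]
wrist_force: [0.2, -0.5, 1.3]
finger_gap: 0.0271
```

play_rows --plan '[[[0,0,0.0007],0],[[0,0,0.0007],0]]'

```text
t: 15.43
position: [0.4512, 0.186, 0.0692]
eef_rot: [1.0, 0.0, 0.0, 0.0]
wrist_force: [0.2, -0.4, 0.2]
finger_gap: 0.0273
```

play_rows --plan '[[[0,0,0.0007],0],[[0,0,0.0007],0]]'

```text
t: 15.6
position: [0.4512, 0.186, 0.0678]
eef_rot: [1.0, 0.0, -0.0, -0.0]
wrist_force: [-0.1, 0.1, 0.3]
finger_gap: 0.0277
```

play_rows --plan '[[[0,0,0.0007],0],[[0,0,0.0007],0]]'

```text
t: 15.77
position: [0.4513, 0.186, 0.0673]
eef_rot: [1.0, 0.0, 0.0, -0.0]
wrist_force: [-9.6, -4.2, 24.2]
finger_gap: 0.0274
```

A firm stop at 0.0673. I'll ease off and press lightly again.

play_rows --plan '[[[0,0,-0.0008],0],[[0,0,0],0],[[0,0,0],0]]'

```text
t: 16.02
position: [0.4513, 0.186, 0.0674]
eef_rot: [1.0, 0.0, 0.0, -0.0]
wrist_force: [-1.4, -0.3, 5.0]
finger_gap: 0.0274
```

play_rows --plan '[[[0,0,0.0003],0],[[0,0,0.0002],0],[[0,0,0],0],[[0,0,0],0]]'

```text
t: 16.35
position: [0.4513, 0.1861, 0.0674]
eef_rot: [1.0, 0.0, 0.0, -0.0]
wrist_force: [-5.0, -1.4, 11.4]
finger_gap: 0.0271
```

play_rows --plan '[[[0,0,-0.001],0],[[0,0,-0.003],0],[[0,0,-0.005],0],[[0,0,0],0],[[0,0,0],0]]' --gripper 0.5

```text
t: 16.77
position: [0.4513, 0.186, 0.076]
eef_rot: [1.0, 0.0, 0.0, -0.0]
wrist_force: [-0.3, 0.1, -0.5]
finger_gap: 0.0428
```

play_rows --plan '[[[0,0,-0.005],0],[[0,0,-0.01],0],[[0,0,-0.02],0],[[0,0,-0.025],0],[[0,0,-0.025],0],[[0,0,-0.025],0],[[0,0,-0.01],0],[[0,0,0],0]]'

```text
t: 17.43
position: [0.4521, 0.1863, 0.1984]
eef_rot: [1.0, -0.0, 0.002, -0.001]
wrist_force: [-0.8, -0.1, 0.0]
finger_gap: 0.0428
```

play_rows --plan '[[[0,0.01,0],0],[[0,0.02,0],0],[[0,0.02,0],0],[[0,0.01,0],0],[[0,0,0],0],[[0,0,0],0]]'

```text
t: 17.93
position: [0.451, 0.1256, 0.195]
eef_rot: [1.0, -0.001, -0.001, 0.0]
wrist_force: [-0.0, 0.4, 0.6]
finger_gap: 0.0426
```

Run:
```python
from h import *
s=get_state();print(s["position"],s["wrist_force"])
A=camera_params("scene");B=camera_params("side");W=camera_params("wrist")
a=get_image("scene");b=get_image("side");w=get_image("wrist")
for n,i in (("a",a),("b",b),("w",w)): cv2.imwrite(f"pics/f{n}.png",i)
np.save("fw.npy",W,allow_pickle=True)
c=np.hstack([cv2.convertScaleAbs(cv2.resize(i,(400,400),interpolation=2),alpha=1.3) for i in (a[225:315,365:455],b[170:260,205:295])])
print(pix(W,[.4513,.1862,.093]))
w2=cv2.resize(w[0:320,120:520],(250,200)); out=np.zeros((600,800,3),np.uint8); out[:400]=c; out[400:,:250]=w2
u=pix(W,[.4513,.1862,.11]).astype(int); print(u)
x0,y0=max(0,u[0]-100),max(0,u[1]-40); z=w[y0:y0+75,x0:x0+200]; z=cv2.resize(z,None,fx=2.6,fy=2.6); out[400:400+min(200,z.shape[0]),260:260+min(540,z.shape[1])]=z[:200,:540]
cv2.imwrite("pics/final.png",out);print(x0,y0)
```

```text
[0.45099392 0.12563464 0.19504295] [-0.04777405  0.36936674  0.62346933]
[321.13327153 135.54040554]
[321 135]
221 95
```

View pics/final.png

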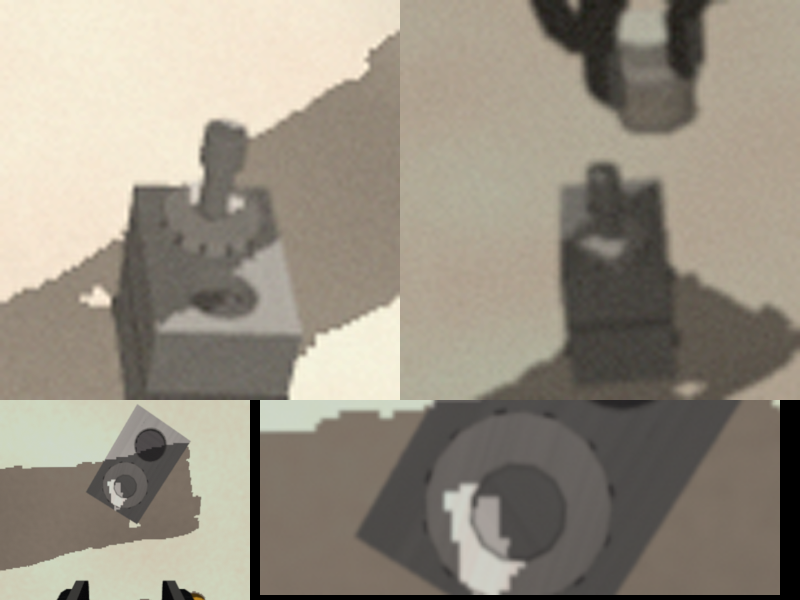

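The final view shows the gauge standing upright in the bore. The collar looks flat on the top face, centred at crop (213,222) in the scene, and the gripper is clear. One numeric check of the collar height before I hand in.

Run:
```python
from h import *
A=camera_params("scene");B=camera_params("side");W=np.load("fw.npy",allow_pickle=True).item()
x,y=.4513,.1865
for zt in (.093,.097,.101):
    L=[pix(W,[x+.023*np.cos(t),y+.023*np.sin(t),zt]) for t in np.linspace(0,6.28,60)]
    L=(np.array(L)-[221,95])*2.6+[260,400]
    a=np.array([pix(A,[x+.023*np.cos(t),y+.023*np.sin(t),zt-.008]) for t in np.linspace(0,6.28,60)])
    a=(a-[365,225])*400/90
    print(zt,"wrist L,R,top",L.min(0),L.max(0),"scene underside bottom row",a.max(0),a.min(0))
print("bore mouth in scene crop",(np.array([411.5,275.4])-[365,225])*400/90, (pix(A,[x,y,.085])-[365,225])*400/90)
```

```text
0.093 wrist L,R,top [425.64992979 405.05078736] [615.10932338 599.39628597] scene underside bottom row [259.92627131 254.04352416] [160.30152318 189.03739459]
0.097 wrist L,R,top [424.21916196 403.77148937] [616.52004525 601.02338301] scene underside bottom row [261.26377863 247.40325318] [161.38056179 182.4796867 ]
0.101 wrist L,R,top [422.74482401 402.45245576] [617.9736967  602.69899411] scene underside bottom row [262.60700793 240.72734313] [162.46426547 175.88859167]
bore mouth in scene crop [206.66666667 224.        ] [210.06481535 220.9077908 ]
```

```bash
python3 -c "
from workcell import *
print(job_done(), get_state()['t'])"
```

```text
the job is handed in; nothing more can be done
the job is handed in; nothing more can be done
```

The gauge is standing on its own in the narrow bore with its collar down on the holder's top face, and I handed the job in at about 18 s.

- **Plug and floor:** The plug slid for about 8 mm at a change of roughly 5 N. The rod then stopped hard, and two presses held steady at about 13 and 15 N with no further movement. That puts the floor about 59 mm below the mouth.
- **Collar:** I pushed it down with the open fingertips until it met a firm stop. The highest reading was about 24 N vertical with about 10 N sideways, and I then pressed lightly again at about 11 N. In the last scene picture its lower rim is at row 257; 254 is predicted for a seated collar, and 257 once the known 3-row camera offset is allowed for. The wrist view agrees with a seated collar.
- **At hand-in:** The gripper was clear of everything, and I touched nothing else on the bench.

Two things disagreed with the description:
- **Fingertip height:** The fingertips were about 20 mm higher than the stated tool point. I found this in the pictures before gripping and corrected for it.
- **Finger opening:** It read 17.5 mm on the 20 mm head. The grip held through the lift, the carry and the presses.

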